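# Lock the index collar of a rotor fixture with its pin

### The arm

A 6-joint arm with a two-finger parallel gripper is mounted at the origin on a cart in front of the work surface, level with it; the furniture and walls round the work are solid. World frame = base frame: x ahead of the robot, y to its left, z up, the work surface at z = 0. Lengths are in m, angles in degrees, forces in N, time in s.
With the tool pointing down it reaches from about 0.25 to 0.775 m from the base axis. Payload 8.9 kg.
Tool frame: the origin (TCP) lies midway between the tips of the shut fingers; the grasp point (between the pads) lies 19 mm behind it; z points along the fingers, y is the line along which they close (so a half turn about z gives the same grasp; the last joint's range is limited). The gripper opens to 85 mm and grips with 20 to 120 N. Pads are 22 mm wide; open, the fingers measure 114 mm over their backs; the gripper's body (76 mm by 85 mm) begins 54 mm behind the grasp point. The pads swing forward as they close: fully open they stand 13 mm farther back than shut.
Start: joints at [65.3, 16.656, -8.789, 64.555, 0, 82.019], TCP at [0.151, 0.503, 0.231] pointing down, gripper open.
Joint ranges: [-144.48, 144.48], [-52.06, 99.96], [-74.48, 78.29], [-112.23, 115.85], [-86.99, 84.42], [-180, 180]. Speed limits (degrees/s): [127.2, 127.2, 159.86, 180, 180, 180].

### API

Orientations are given as a 3x3 rotation matrix whose columns are the frame's x, y, z axes.
In Python, from workcell import sensors, read_camera, ticket, boxes_of, outline_of gives the robot as it stands.
- The arm moves only by the shell command python3 -m crank 'ROWS'. ROWS is JSON, a list of rows, each a list of 3 entries, a list of its own where there are three numbers: the shift along the tool's x, y, z normalised to -1 to 1, where 1 is 200 mm, then the turn, a rotation vector about the tool's x, y, z normalised to -1 to 1, where 1 is 180 degrees, then the opening, from 0 (shut) to 1 (fully open). A call has 1 to 12 rows; each row is the pose to reach, as a shift and turn from the pose commanded when the call began, along the tool's axes at that moment, turning the shorter way round; what a row does not reach only later rows make up. A row lasts 1/10 s, in which the tool goes at most 50 mm and 8.59 degrees, less where a joint would pass 70% of its speed; a pose out of reach is approached as far as the arm can. A call with a number of a shift or a turn outside -1 to 1 is refused whole. A call with a gripper value outside its range is refused whole. The fingers move at their own pace and stop on an object; the grip force is fixed at half the most. Time passes only in rows, so rows that repeat a pose let the fingers close. It gives the time, the measured TCP pose, the force, the opening and the grip force at its end, in the units of the state.
- sensors.get_obs(): the state, without advancing time (a new reading comes with each control period).
- read_camera(name): name is "scene" or "side" or "wrist"; returns a dict with "pixels" (400x640x3 uint8, blue, green, red), "depth" (400x640 float32, m along the optical axis (not along the pixel's ray), 0 where there is no reading), "fovy" (degrees; the focal length in pixels is half the picture's height over the tangent of half this angle, whatever the lens; pixels are square), "cx", "cy" (the principal point, pixels), "dist" ([k1, k2, p1, p2, k3] as OpenCV has them; the pictures are not rectified), "rvec" (rotation vector, rad) and "tvec" (3), from world to camera coordinates, as OpenCV has them. Camera axes: x right, y down, z forward; pixel columns grow to the right and rows downward; lengths in m; the calibration is good to about 2 mm. A picture is of the moment at which its call begins.
- ticket.sign_off(): hands the job in; it is judged then, once.
Trained networks look in a picture, given as the dict that the camera call returned (one of the last four; its "shot" number tells which), for a name from the list of things; names that differ only in an ending like _2 or _b are one class to them, and where a whole thing is asked for, a point or a joint stands for the part that bears it (a point fixed in the world has none). Each returns a list of dicts, best first, with "conf" (0 to 1); they miss things now and then, are a little off and sometimes report something else, mostly with a low value. They report only what shows in the picture. A call takes as long as a camera call. They do not tell look-alikes from the thing itself.
- boxes_of(query, picture): "position" ([column, row] in pixels, amid what is visible of it).
- outline_of(query, picture): "mask" (400x640 bool, what is visible of it) and "position" ([column, row] in pixels, amid what is visible of it).
The state is a dict: "clock": time; "joints": joint angles; "joint_velocities": joint speeds; "tau": joint torques, N m; "ee_pos": TCP position; "tool_rot": TCP orientation; "ft_force": force on the tool from outside, world axes, zero at the start; "moment": the same for the moment, N m; "finger_gap": opening from 0.0 (shut) to 1.0 (fully open); "gripper_force": force on a finger pad.
Only numpy, scipy, OpenCV 4.12 (cv2) and the standard library are available. Lean on these libraries where they do the work, as an engineer would, in place of code of your own. Each camera call takes 0.05 s, during which the arm holds its last target. There are 200 camera calls.

### The job

Turn the loose aluminium collar on the blue fixture, by its black grip bar and without lifting it off its post, until the red-ringed hole in its lug stands over the brass-lipped hole of the blue base. Then take the pin with the green knob from the wooden rack and push it down through both holes until its flange lies flat on the lug, and let go; leave the yellow-knobbed pin in the rack.

Things in the scene. Friction and masses are not known exactly. Their poses are not given: they have to be found in the camera images.
- collar_grip (a point): Loose aluminium collar: hub 52 mm wide, 18 mm high, over a fixed 13 mm post, turning freely about the vertical through this point. On it a black grip bar: 40 mm along x, 14 mm thick along y, 36 mm high. Point: on the axis in the bar, 12 mm below its top, 24 mm above the hub, 42 mm above the blue base's top. x: along the bar to the lug's hole; z up. Needs a clockwise turn of 30 to 75 degrees.
- lug_hole (a point): Centre of the red-ringed 22 mm hole in the collar's lug, at the lug's top face, 44 mm from the turning axis; moves with the collar, same axes. The lug is 38 mm wide, 14 mm thick, ends 62 mm from the axis; its top is 16 mm above the blue base's top.
- bush (a point): Centre of the mouth of the brass-lipped hole (20 mm wide, 34 mm deep, vertical) in the top of the fixed blue base (124 x 100 x 34 mm). x: level, from the post's axis (44 mm behind) straight out through this point; z up.
- index_pin_knob (a point): Pin with green knob (upright cylinder 26 mm wide, 41 mm high); point: the knob's centre, z up. Steel flange 32 mm wide, underside 26 mm below the point; 14 mm shank, tapered to 5 mm over its last 12 mm, tip 68 mm below. 100 g. Starts with its flange on a fixed wooden rack (134 x 50 x 50 mm), in either of its two holes. Flange flat on lug: point 42 mm above the blue base's top.
- spare_pin_knob (a point): Centre of the knob of a like pin, yellow, in the rack's other hole, 84 mm from the green one: not to be used.
There are look-alikes about, which are no part of the job. There is more than one size of the part that bears collar_grip; the job needs the larger.

How it is judged (in metres and radians):
On the way, in this order (a step that is already met when the one before it is completed fails the run):
1. the collar is turned so that its lug's hole stands over the base's hole (within 10 degrees), on its post (angle between the x axis of collar_grip and the x axis of bush, either way round below 0.175 rad and z of collar_grip in the frame of bush below 0.05 m), for 0.2 s.
2. the green-knobbed pin is through both holes, its flange on the lug (horizontal distance between index_pin_knob and bush below 0.01 m and z of index_pin_knob in the frame of bush below 0.048 m), for 0.2 s.
At the end, for the whole second after the job is handed in: Collar down on its post, lug in line with the brass-lipped hole within 11 degrees; green pin upright within 10 degrees through lug and base, knob within 10 mm of the hole's axis, flange down on the lug within 6 mm; yellow pin within 30 mm of its start (all of step 2 and angle between the x axis of collar_grip and the x axis of bush, either way round below 0.2 rad and z of collar_grip in the frame of bush below 0.047 m and z of index_pin_knob in the frame of bush above 0.036 m and angle between index_pin_knob's own z axis and vertical below 0.17 rad and distance of spare_pin_knob from where it was at the start of the episode below 0.03 m); the robot touches nothing.
It fails at once if the collar is lifted off its post (z of collar_grip in the frame of bush above 0.06 m).
It fails at once if the yellow-knobbed pin is taken out of the rack (distance of spare_pin_knob from where it was at the start of the episode above 0.04 m).
It also fails if it takes over 54 s, if anything falls off the work surface, if the arm or the gripper's body presses on something with over 40 N, if the wrist force passes 120 N, or if a joint passes its speed limit or range.

## Working session

There is one attempt and no reset: what is moved stays moved. The work goes in short steps, Python scripts to look and compute and a shell command to move; the robot and the scene stay as the last step left them, time stands still between calls to the robot, and variables do not carry over. Pictures are saved under pics/ and viewed, at most 10 in all, crops included, and the job is handed in when it is done.

```bash
mkdir -p pics
cat > h.py <<'E'
import numpy as np,cv2
from workcell import sensors, read_camera, ticket, boxes_of, outline_of
def K(p):
    f=200/np.tan(np.radians(p["fovy"])/2); return np.array([[f,0,p["cx"]],[0,f,p["cy"]],[0,0,1]])
def world(p,uv,depth=None,z=None):
    "pixels -> world, by depth image value or by a plane of height z"
    uv=np.atleast_2d(np.float64(uv)); n=cv2.undistortPoints(uv[:,None],K(p),np.float64(p["dist"]))[:,0]
    r=np.c_[n,np.ones(len(n))]; R=cv2.Rodrigues(np.float64(p["rvec"]))[0]; t=np.float64(p["tvec"]).ravel()
    c=-R.T@t; d=r@R
    if z is not None: s=(z-c[2])/d[:,2]
    else: s=np.array([p["depth"][int(round(v)),int(round(u))] for u,v in uv]) if depth is None else depth
    return c+d*np.reshape(s,(-1,1))
def pix(p,X): return cv2.projectPoints(np.float64(np.atleast_2d(X)),np.float64(p["rvec"]),np.float64(p["tvec"]),K(p),np.float64(p["dist"]))[0][:,0]
def maskpts(p,m):
    v,u=np.nonzero(m&(p["depth"]>0)); return world(p,np.c_[u,v],p["depth"][v,u])
E
cat > look.py <<'E'
from h import *
for c in ("scene","side","wrist"):
    p=read_camera(c); cv2.imwrite(f"pics/{c}0.png",p["pixels"])
    for q in ("collar_grip","lug_hole","bush","index_pin_knob","spare_pin_knob"):
        for b in boxes_of(q,p)[:4]:
            uv=b["position"]; print(c,q,round(b["conf"],2),np.round(uv),np.round(world(p,uv)[0],3))
o=sensors.get_obs(); print(o["clock"],o["tool_rot"],o["ee_pos"])
E
python3 look.py
```

```text
scene collar_grip 0.62 [303. 188.] [0.463 0.049 0.053]
scene collar_grip 0.57 [270. 181.] [0.452 0.214 0.013]
scene lug_hole 0.83 [300. 183.] [0.461 0.056 0.064]
scene lug_hole 0.74 [267. 180.] [0.449 0.224 0.015]
scene spare_pin_knob 0.73 [362. 197.] [ 0.494 -0.138  0.096]
side collar_grip 0.69 [305. 309.] [0.446 0.232 0.015]
side collar_grip 0.66 [314. 233.] [0.466 0.072 0.057]
side lug_hole 0.72 [314. 231.] [0.466 0.073 0.063]
side lug_hole 0.57 [304. 308.] [0.448 0.233 0.017]
side bush 0.75 [324. 252.] [0.442 0.098 0.035]
side index_pin_knob 0.74 [337. 166.] [ 0.471 -0.203  0.077]
side spare_pin_knob 0.6 [325. 178.] [ 0.486 -0.131  0.078]
0.9 [[-9.57725507e-01  2.87683600e-01 -9.00856262e-06]
 [ 2.87683600e-01  9.57725507e-01  8.78242459e-06]
 [ 1.11542897e-05  5.81953632e-06 -1.00000000e+00]] [0.15103231 0.50280566 0.23130622]
```

View pics/scene0.png

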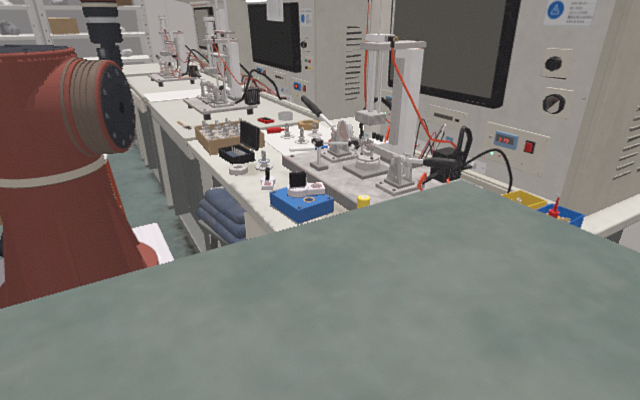

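View pics/side0.png

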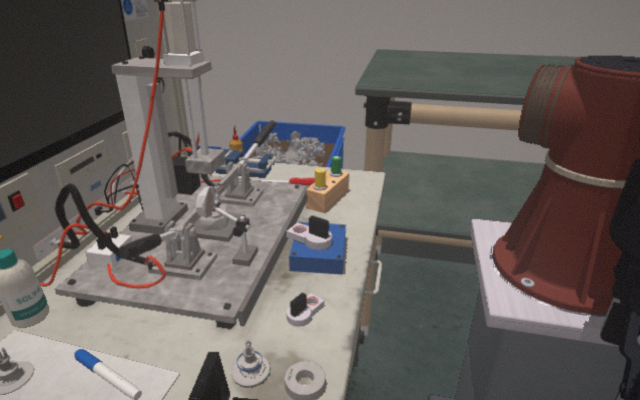

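The side view shows these candidates:
- **Collars:** the larger one, with its bar at (318,227), sits on the blue base. A small loose look-alike lies at (304,308).
- **Pins:** green knob at (337,164), yellow at (320,177). The red-handled thing at (303,181) and the grey parts on the table are not part of the job.

I'll use the collar on the blue base and check that choice in a crop.

```bash
cat > a.py <<'E'
from h import *
im=cv2.imread("pics/side0.png")[140:330,255:385]; cv2.imwrite("pics/crop1.png",cv2.resize(im,None,fx=3.1,fy=3.1,interpolation=cv2.INTER_CUBIC))
p=read_camera("side"); hsv=cv2.cvtColor(p["pixels"],cv2.COLOR_BGR2HSV)
yy,xx=np.mgrid[:400,:640]
blue=(abs(hsv[...,0].astype(int)-110)<12)&(hsv[...,1]>140)&(yy>215)&(yy<280)&(xx>280)&(xx<355)
P=maskpts(p,blue); t=P[(P[:,2]>.03)&(P[:,2]<.04)]
print(len(t),cv2.minAreaRect(np.float32(t[:,:2]*1000)),np.median(t[:,2]))
for n,lo,hi,(a,b,c,d) in(("yel",20,35,(165,200,310,332)),("grn",45,90,(150,185,325,350))):
    m=(hsv[...,0]>=lo)&(hsv[...,0]<=hi)&(hsv[...,1]>120)&(yy>a)&(yy<b)&(xx>c)&(xx<d)
    Q=maskpts(p,m); print(n,len(Q),np.median(Q,0),np.percentile(Q,[5,95],axis=0))
    T=Q[Q[:,2]>np.percentile(Q[:,2],97)-.006]; print(' top',T.mean(0))
m=(p["pixels"].max(2)<60)&(yy>212)&(yy<242)&(xx>303)&(xx<334); Q=maskpts(p,m)
T=Q[Q[:,2]>np.percentile(Q[:,2],97)-.005]; print("bar",len(Q),T.mean(0),T[:,2].max(),cv2.minAreaRect(np.float32(T[:,:2]*1000)))
print(np.round(world(p,[(365,90),(380,52),(420,92),(500,95),(360,75),(450,115),(430,170)]),3))
E
python3 a.py
```

```text
691 ((459.85400390625, 58.976173400878906), (96.02874755859375, 118.03328704833984), 6.533312797546387) 0.034492848754055394
yel 155 [ 0.49654471 -0.12655741  0.08034085] [[ 0.48819453 -0.13217629  0.06027191]
 [ 0.50917892 -0.12303175  0.09613719]]
 top [ 0.49777905 -0.12871418  0.0942854 ]
grn 12 [ 0.48054343 -0.20926569  0.09486234] [[ 0.46545056 -0.21224944  0.09120598]
 [ 0.48482294 -0.20672952  0.09772628]]
 top [ 0.47630247 -0.20942813  0.09514744]
bar 296 [0.45741568 0.07232766 0.08662814] 0.08960445899955793 ((457.53936767578125, 71.99593353271484), (7.392177104949951, 35.92105484008789), 70.80091094970703)
[[ 0.432 -0.387  0.22 ]
 [ 0.44  -0.923  0.23 ]
 [ 0.291 -0.392  0.222]
 [ 0.097 -0.391  0.226]
 [ 0.521 -1.02   0.122]
 [ 0.207 -0.407  0.163]
 [ 0.211 -0.821 -0.178]]
```

View pics/crop1.png

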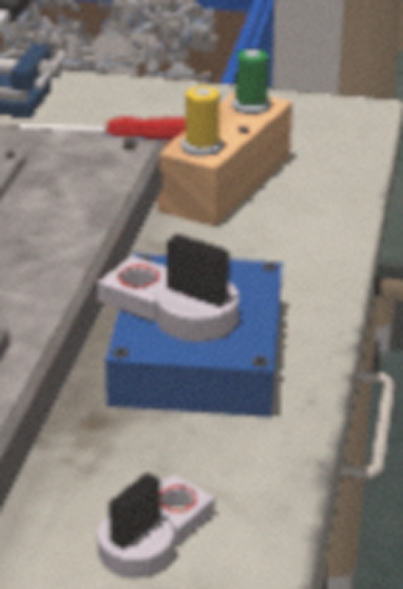

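The crop confirms it: the larger collar is on the blue base, with its red-ringed lug pointing about +x, and the green pin is in the rack's far hole. I'll go above the collar for a close look.

```bash
python3 -m crank '[[[-1,-0.8,-0.3],[0,0,0],1],[[-1,-0.8,-0.3],[0,0,0],1],[[-1,-0.8,-0.3],[0,0,0],1],[[-1,-0.8,-0.3],[0,0,0],1],[[-1,-0.8,-0.3],[0,0,0],1],[[-1,-0.8,-0.3],[0,0,0],1]]' | tail -c 600; python3 -m crank '[[[-1,-0.8,0],[0,0,0],1],[[-1,-0.8,0],[0,0,0],1],[[-1,-0.8,0],[0,0,0],1],[[-1,-0.8,0],[0,0,0],1],[[-1,-0.8,0],[0,0,0],1],[[-1,-0.8,0],[0,0,0],1]]' | tail -c 600
python3 - <<'E'
from h import *
p=read_camera("wrist"); cv2.imwrite("pics/w1.png",p["pixels"])
for q in ("collar_grip","lug_hole","bush","index_pin_knob","spare_pin_knob"):
    for b in boxes_of(q,p)[:4]:
        uv=b["position"]; print(q,round(b["conf"],2),np.round(uv),np.round(world(p,uv)[0],4))
o=sensors.get_obs(); print(o["clock"],o["ee_pos"],o["joints"])
E
```

```text
clock: 1.55
ee_pos: [0.2988, 0.2893, 0.2926]
tool_rot: [[-0.957, 0.291, 0.002], [0.291, 0.957, 0.0], [-0.002, 0.001, -1.0]]
ft_force: [-0.4, 1.5, 0.6]
finger_gap: 0.999
gripper_force: 0.0
clock: 2.15
ee_pos: [0.4446, 0.0772, 0.2911]
tool_rot: [[-0.956, 0.292, 0.001], [0.292, 0.956, -0.001], [-0.001, -0.001, -1.0]]
ft_force: [-0.2, 0.6, 0.4]
finger_gap: 1.0
gripper_force: 0.0
collar_grip 0.94 [448. 129.] [0.4529 0.2222 0.0314]
collar_grip 0.89 [318. 186.] [0.4591 0.0677 0.088 ]
lug_hole 0.81 [452. 125.] [0.4477 0.2244 0.0403]
lug_hole 0.69 [322. 186.] [0.4603 0.0709 0.0887]
bush 0.79 [296. 168.] [0.4446 0.0448 0.035 ]
index_pin_knob 0.8 [ 91. 262.] [ 0.4686 -0.2072  0.0843]
index_pin_knob 0.66 [318. 187.] [0.4603 0.0674 0.0881]
spare_pin_knob 0.6 [160. 262.] [ 0.4903 -0.1264  0.0872]
2.45 [0.44132871 0.08244598 0.29142614] [ 1.22626505e+00  6.66666592e+00 -1.24055604e+01  7.09332123e+01
  1.45614636e-02  1.78395207e+01]
```

View pics/w1.png

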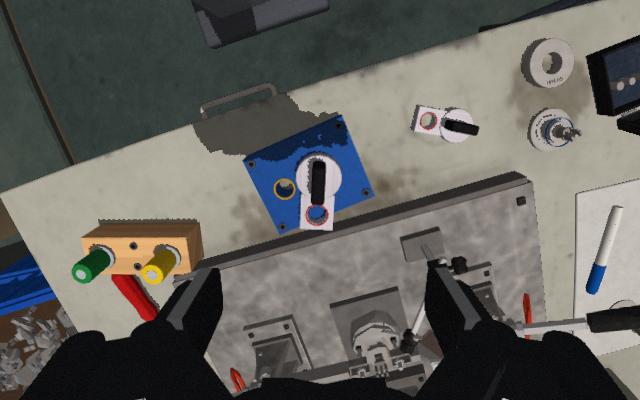

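The picture shows the brass hole at (285,188), collar bar at (318,183), lug hole at (318,214), green pin at (95,265) and yellow at (160,266).

```bash
cat > b.py <<'E'
from h import *
p=read_camera("wrist"); hsv=cv2.cvtColor(p["pixels"],cv2.COLOR_BGR2HSV).astype(int); yy,xx=np.mgrid[:400,:640]
def near(u,v,r): return (xx-u)**2+(yy-v)**2<r*r
H,S,V=hsv[...,0],hsv[...,1],hsv[...,2]
def ell(m,z):
    v,u=np.nonzero(m); W=world(p,np.c_[u,v],z=z); (c,a,_)=cv2.fitEllipse(np.float32(W[:,:2]*1000)); return np.round(c,1),np.round(a,1),len(u)
print("bush",ell(near(285,188,14)&(H>12)&(H<32)&(S>90),.034))
print("lug",ell(near(318,214,15)&((H<6)|(H>172))&(S>90),.05))
m=near(318,183,26)&(V<60); Q=maskpts(p,m); T=Q[Q[:,2]>.08]; print("bar",len(T),T[:,2].mean(),cv2.minAreaRect(np.float32(T[:,:2]*1000)))
print("bar c",T.mean(0))
E
python3 b.py
```

```text
bush (array([464.1,  24.1]), array([21. , 23.3]), 94)
lug (array([500.4,  52.7]), array([22.8, 25.2]), 53)
bar 470 0.08815399546017996 ((458.47113037109375, 67.08283233642578), (12.940229415893555, 38.141014099121094), 69.74647521972656)
bar c [0.45746188 0.06757231 0.088154  ]
```

```bash
python3 -m crank '[[[-0.104,-0.046,0.25],[0,0,0.0167],1],[[-0.104,-0.046,0.5],[0,0,0.0167],1],[[-0.104,-0.046,0.75],[0,0,0.0167],1],[[-0.104,-0.046,0.75],[0,0,0.0167],1],[[-0.104,-0.046,0.75],[0,0,0.0167],1],[[-0.104,-0.046,0.75],[0,0,0.0167],1]]'
python3 - <<'E'
from h import *
p=read_camera("wrist"); cv2.imwrite("pics/w2.png",p["pixels"])
V=p["pixels"].max(2); uv=pix(p,[.4585,.0675,.088])[0]; yy,xx=np.mgrid[:400,:640]
m=((xx-uv[0])**2+(yy-uv[1])**2<60**2)&(V<70); Q=maskpts(p,m); T=Q[(Q[:,2]>.082)&(Q[:,2]<.095)]
print(uv,len(T),T[:,2].mean(),cv2.minAreaRect(np.float32(T[:,:2]*1000)))
o=sensors.get_obs(); print(o["clock"],o["ee_pos"],np.round(o["tool_rot"],4))
E
```

```text
clock: 3.1
ee_pos: [0.4608, 0.067, 0.1437]
tool_rot: [[-0.942, 0.337, 0.003], [0.337, 0.942, 0.0], [-0.003, 0.001, -1.0]]
ft_force: [0.9, -0.3, -0.1]
finger_gap: 0.996
gripper_force: 0.0
[322.42110008 221.21205369] 1381 0.08797359844827278 ((458.6968994140625, 67.36528778076172), (13.747312545776367, 38.927467346191406), 69.687744140625)
3.15 [0.46111676 0.0668226  0.14381031] [[-0.9416  0.3368  0.004 ]
 [ 0.3368  0.9416 -0.    ]
 [-0.0038  0.0013 -1.    ]]
```

```bash
python3 -m crank '[[[0.012,0,0.2],[0,0,0],1],[[0.012,0,0.35],[0,0,0],1],[[0.012,0,0.415],[0,0,0],1],[[0.012,0,0.415],[0,0,0],0.8],[[0.012,0,0.415],[0,0,0],0.4],[[0.012,0,0.415],[0,0,0],0],[[0.012,0,0.415],[0,0,0],0],[[0.012,0,0.415],[0,0,0],0],[[0.012,0,0.415],[0,0,0],0]]'
```

```text
clock: 4.05
ee_pos: [0.4578, 0.0673, 0.0593]
tool_rot: [[-0.941, 0.338, 0.002], [0.338, 0.941, 0.0], [-0.002, 0.001, -1.0]]
ft_force: [-1.4, 0.3, 8.8]
finger_gap: 0.152
gripper_force: 59.0
```

```bash
python3 -m crank '[[[0,0,0],[0,0,0.04],0],[[0,0,0],[0,0,0.08],0],[[0,0,0],[0,0,0.12],0],[[0,0,0],[0,0,0.16],0],[[0,0,0],[0,0,0.2],0],[[0,0,0],[0,0,0.24],0],[[0,0,0],[0,0,0.28],0],[[0,0,0],[0,0,0.32],0],[[0,0,0],[0,0,0.351],0],[[0,0,0],[0,0,0.351],0],[[0,0,0],[0,0,0.351],0]]'
```

```text
clock: 5.15
ee_pos: [0.4584, 0.0675, 0.0593]
tool_rot: [[-0.123, 0.992, 0.003], [0.992, 0.123, 0.0], [0.0, 0.003, -1.0]]
ft_force: [1.7, 2.2, 5.7]
finger_gap: 0.149
gripper_force: 58.8
```

```bash
python3 -m crank '[[[0,0,0],[0,0,0],0.6],[[0,0,0],[0,0,0],1],[[0,0,0],[0,0,0],1],[[0,0,0],[0,0,0],1],[[0,0,-0.2],[0,0,0],1],[[0,0,-0.45],[0,0,0],1],[[0,0,-0.7],[0,0,0],1],[[0,0,-0.9],[0,0,0],1],[[0,0,-0.9],[0,0,0],1],[[0,0,-0.9],[0,0,0],1]]'
python3 - <<'E'
from h import *
for c in ("wrist",):
    p=read_camera(c); cv2.imwrite("pics/w3.png",p["pixels"])
    print(pix(p,[[.464,.024,.034],[.4587,.0674,.088]]))
o=sensors.get_obs(); print(o["clock"],o["ee_pos"],np.round(o["tool_rot"],4),o["joints"])
E
```

```text
clock: 6.15
ee_pos: [0.4575, 0.0673, 0.2389]
tool_rot: [[-0.124, 0.992, 0.002], [0.992, 0.124, -0.0], [-0.0, 0.002, -1.0]]
ft_force: [-0.3, 0.2, -0.0]
finger_gap: 0.999
gripper_force: 0.0
[[323.82659007 211.41020584]
 [324.17128999 184.21364352]]
6.2 [0.45674053 0.06726539 0.23781488] [[-1.235e-01  9.923e-01 -5.000e-04]
 [ 9.923e-01  1.235e-01 -0.000e+00]
 [ 0.000e+00 -5.000e-04 -1.000e+00]] [-7.05975009e-01  9.56694333e+00 -1.70759150e+01  6.33875138e+01
 -2.13735982e-03  8.22006738e+01]
```

View pics/w3.png

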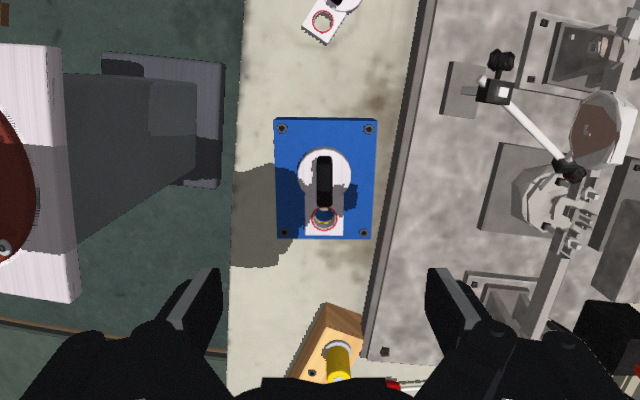

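The lug's red ring now lies over the brass hole at (323,217), so the alignment is good. Next is the green pin.

```bash
python3 -m crank '[[[-0.985,-0.05,0.05],[0,0,0],1],[[-0.985,-0.05,0.05],[0,0,0],1],[[-0.985,-0.05,0.05],[0,0,0],1],[[-0.985,-0.05,0.05],[0,0,0],1],[[-0.985,-0.05,0.05],[0,0,0],1],[[-0.985,-0.05,0.05],[0,0,0],1]]'
cat > c.py <<'E'
from h import *
p=read_camera("wrist"); cv2.imwrite("pics/w4.png",p["pixels"]); hsv=cv2.cvtColor(p["pixels"],cv2.COLOR_BGR2HSV).astype(int)
H,S,V=hsv[...,0],hsv[...,1],hsv[...,2]
for n,lo,hi,c in(("yel",20,35,(.494,-.127,.097)),("grn",45,90,(.4725,-.2075,.097))):
    uv=pix(p,c)[0]; yy,xx=np.mgrid[:400,:640]
    m=(H>=lo)&(H<=hi)&(S>90)&(V>30); Q=maskpts(p,m); Q=Q[(np.hypot(Q[:,0]-c[0],Q[:,1]-c[1])<.03)&(Q[:,2]>.055)]
    T=Q[Q[:,2]>.092]; print(n,uv,len(Q),len(T))
    if len(T)>20: print(T.mean(0),cv2.minEnclosingCircle(np.float32(T[:,:2]*1000)),np.percentile(Q,[2,98],axis=0))
# where the lug hole stands
m=((H<6)|(H>172))&(S>90); Q=maskpts(p,m); Q=Q[np.hypot(Q[:,0]-.464,Q[:,1]-.024)<.02]
if len(Q)>20: print("lug",cv2.fitEllipse(np.float32(Q[:,:2]*1000)),Q[:,2].mean())
R=cv2.Rodrigues(np.float64(p["rvec"]))[0]; print("cam",-R.T@np.ravel(p["tvec"]))
o=sensors.get_obs(); print(o["clock"],o["ee_pos"],np.round(o["tool_rot"],4),o["joints"])
E
python3 c.py
```

```text
clock: 6.8
ee_pos: [0.4704, -0.13, 0.2266]
tool_rot: [[-0.121, 0.993, -0.003], [0.993, 0.121, 0.002], [0.002, -0.003, -1.0]]
ft_force: [-1.0, -0.5, 0.5]
finger_gap: 0.997
gripper_force: 0.0
yel [353.43957333 191.38784807] 847 553
[ 0.4985238  -0.13506214  0.09607482] ((498.7338562011719, -135.7747802734375), 12.618677139282227) [[ 0.48686468 -0.14648929  0.05994497]
 [ 0.50959805 -0.12396881  0.09759028]]
grn [315.2512772  277.11270323] 883 463
[ 0.47546321 -0.21448639  0.09562929] ((475.4058532714844, -216.3762969970703), 13.146743774414062) [[ 0.46369277 -0.22638459  0.0615536 ]
 [ 0.48677841 -0.20367717  0.09726821]]
lug ((464.2492980957031, 22.580718994140625), (24.85293197631836, 24.912609100341797), 109.72622680664062) 0.05120389992167862
cam [ 0.46129038 -0.05163113  0.36976866]
6.85 [ 0.47049548 -0.12905123  0.22692068] [[-0.1225  0.9925 -0.0027]
 [ 0.9925  0.1225  0.0015]
 [ 0.0019 -0.0025 -1.    ]] [-2.39444647e+01  1.29240855e+01 -1.45029878e+01  6.27484944e+01
  1.87559629e-02  5.90169871e+01]
```

View pics/w4.png

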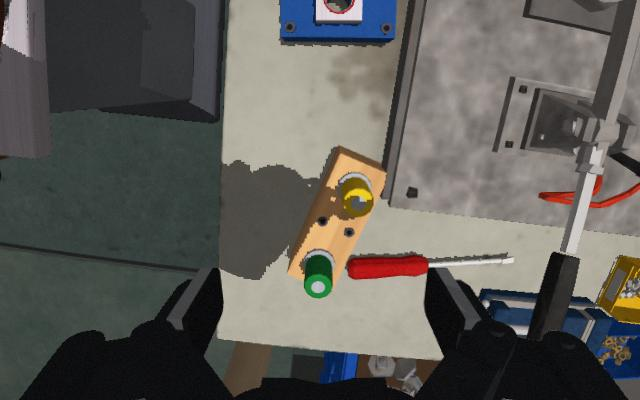

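The green knob is at (318,280) and yellow at (357,197). Their measured spacing of 83.9 mm fits the 84 mm given.

```bash
python3 -m crank '[[[-0.432,-0.029,0],[0,0,0],1],[[-0.432,-0.029,0.1],[0,0,0],1],[[-0.432,-0.029,0.3],[0,0,0],1],[[-0.432,-0.029,0.45],[0,0,0],1],[[-0.432,-0.029,0.45],[0,0,0],1],[[-0.432,-0.029,0.45],[0,0,0],1]]'
python3 c.py
python3 - <<'E'
from h import *
p=read_camera("wrist"); hsv=cv2.cvtColor(p["pixels"],cv2.COLOR_BGR2HSV).astype(int)
Q=maskpts(p,((hsv[...,0]<6)|(hsv[...,0]>172))&(hsv[...,1]>120)); Q=Q[abs(Q[:,1]+.2)<.04]; print("driver",len(Q),Q.min(0) if len(Q) else 0,Q.max(0) if len(Q) else 0)
E
```

```text
clock: 7.45
ee_pos: [0.4764, -0.2146, 0.1386]
tool_rot: [[-0.125, 0.992, -0.001], [0.992, 0.125, 0.001], [0.001, -0.001, -1.0]]
ft_force: [0.1, 0.3, 0.7]
finger_gap: 1.0
gripper_force: 0.0
yel [380.52575302  76.64854317] 1736 1540
[ 0.49831707 -0.13629071  0.09604909] ((499.0742492675781, -136.47242736816406), 12.961133003234863) [[ 0.48637234 -0.14782726  0.06677822]
 [ 0.51007715 -0.12511126  0.09765267]]
grn [317.85666949 222.49846538] 1739 1089
[ 0.47552649 -0.2150879   0.09590488] ((475.6066589355469, -216.2252197265625), 12.723084449768066) [[ 0.46375504 -0.2268572   0.06072241]
 [ 0.48671072 -0.20444567  0.09738695]]
cam [ 0.46664792 -0.13611303  0.28170743]
7.5 [ 0.47717445 -0.21521455  0.13957302] [[-1.251e-01  9.921e-01  1.000e-03]
 [ 9.921e-01  1.251e-01 -5.000e-04]
 [-6.000e-04  9.000e-04 -1.000e+00]] [-3.22849589e+01  2.04966498e+01 -1.78838334e+01  5.15576131e+01
  5.40556429e-03  5.05275010e+01]
driver 2717 [ 0.40767985 -0.23999558 -0.0008654 ] [ 0.60660488 -0.19867571  0.22324949]
```

```bash
python3 -m crank '[[[0,-0.006,0.15],[0,0,0],1],[[0,-0.006,0.3],[0,0,0],1],[[0,-0.006,0.38],[0,0,0],1],[[0,-0.006,0.38],[0,0,0],0.7],[[0,-0.006,0.38],[0,0,0],0.3],[[0,-0.006,0.38],[0,0,0],0],[[0,-0.006,0.38],[0,0,0],0],[[0,-0.006,0.38],[0,0,0],0],[[0,-0.006,0.38],[0,0,0],0]]'; python3 -m crank '[[[0,0,-0.1],[0,0,0],0],[[0,0,-0.25],[0,0,0],0],[[0,0,-0.45],[0,0,0],0],[[0,0,-0.65],[0,0,0],0],[[0,0,-0.65],[0,0,0],0],[[0,0,-0.65],[0,0,0],0]]'
```

```text
clock: 8.45
ee_pos: [0.4761, -0.2166, 0.0638]
tool_rot: [[-0.124, 0.992, 0.002], [0.992, 0.124, -0.001], [-0.001, 0.002, -1.0]]
ft_force: [-1.6, 1.1, 8.4]
finger_gap: 0.289
gripper_force: 58.4
clock: 9.05
ee_pos: [0.4758, -0.2164, 0.1933]
tool_rot: [[-0.124, 0.992, 0.002], [0.992, 0.124, -0.001], [-0.002, 0.002, -1.0]]
ft_force: [-0.3, 0.4, -2.0]
finger_gap: 0.289
gripper_force: 59.0
```

```bash
python3 -m crank '[[[0.2,-0.0,0],[0,0,0],0],[[0.4,0.01,0],[0,0,0],0],[[0.6,0.025,0],[0,0,0],0],[[0.8,0.046,0],[0,0,0],0],[[0.8,0.046,0],[0,0,0],0],[[0.8,0.046,0],[0,0,0],0]]' | sed -n 1,2p;  python3 -m crank '[[[0.2,0.02,0],[0,0,0],0],[[0.395,0.045,0.0],[0,0,0],0],[[0.395,0.045,0.0],[0,0,0],0],[[0.395,0.045,0],[0,0,0],0],[[0.395,0.045,0],[0,0,0],0]]'
cat > d.py <<'E'
from h import *
p=read_camera("wrist"); cv2.imwrite("pics/w5.png",p["pixels"]); hsv=cv2.cvtColor(p["pixels"],cv2.COLOR_BGR2HSV).astype(int)
H,S,V=hsv[...,0],hsv[...,1],hsv[...,2]; o=sensors.get_obs(); e=np.array(o["ee_pos"])
Q=maskpts(p,(H>=45)&(H<=90)&(S>90)&(V>30)); Q=Q[np.linalg.norm(Q-e,axis=1)<.06]; zt=np.percentile(Q[:,2],98); T=Q[Q[:,2]>zt-.004]
print("knob",len(T),zt,T.mean(0),cv2.minEnclosingCircle(np.float32(T[:,:2]*1000)),np.percentile(Q[:,:2],[1,99],axis=0))
yy,xx=np.mgrid[:400,:640]; uv=pix(p,[.464,.024,.05])[0]; v,u=np.nonzero(((H<6)|(H>172))&(S>90)&((xx-uv[0])**2+(yy-uv[1])**2<60**2))
W=world(p,np.c_[u,v],z=.05); W=W[np.hypot(W[:,0]-.464,W[:,1]-.024)<.016]; print("lug",len(W),cv2.fitEllipse(np.float32(W[:,:2]*1000)) if len(W)>20 else uv)
print(o["clock"],e,np.round(o["tool_rot"],4),pix(p,[[.464,.024,.05]]))
E
python3 d.py
```

```text
clock: 9.65
ee_pos: [0.4638, -0.0553, 0.1913]
clock: 10.15
ee_pos: [0.4638, 0.0222, 0.1919]
tool_rot: [[-0.122, 0.993, -0.001], [0.993, 0.122, -0.0], [-0.0, -0.001, -1.0]]
ft_force: [0.2, 0.1, -1.8]
finger_gap: 0.287
gripper_force: 59.0
knob 2430 0.2253351052360791 [0.46361675 0.02412938 0.22407272] ((463.675537109375, 22.39053726196289), 13.118167877197266) [[0.45156644 0.01140633]
 [0.47538944 0.03487688]]
lug 161 ((464.10498046875, 22.328399658203125), (24.733835220336914, 24.98080062866211), 80.35836029052734)
10.2 [0.46378389 0.02207704 0.19197038] [[-1.218e-01  9.926e-01 -5.000e-04]
 [ 9.926e-01  1.218e-01 -3.000e-04]
 [-3.000e-04 -6.000e-04 -1.000e+00]] [[323.72341326 184.92927224]]
```

View pics/w5.png

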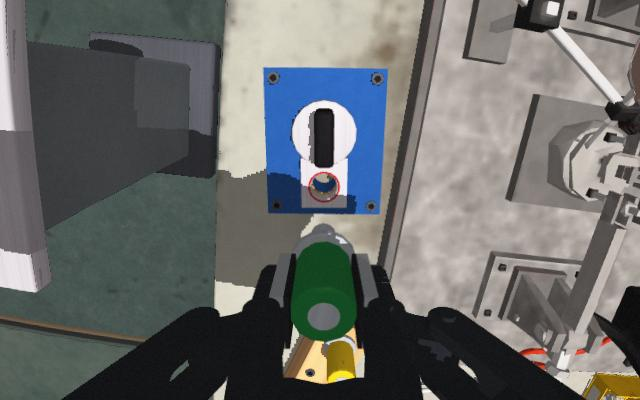

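The pin is held upright, with its knob top at (322,318) and the lug hole with brass inside at (324,186). The xy error is under 1 mm, so I'll descend.

```bash
python3 -m crank '[[[0.004,0.002,0.15],[0,0,0],0],[[0.004,0.002,0.3],[0,0,0],0],[[0.004,0.002,0.38],[0,0,0],0],[[0.004,0.002,0.42],[0,0,0],0],[[0.004,0.002,0.46],[0,0,0],0],[[0.004,0.002,0.48],[0,0,0],0]]'; python3 d.py
```

```text
clock: 10.8
ee_pos: [0.4643, 0.0237, 0.0961]
tool_rot: [[-0.123, 0.992, 0.0], [0.992, 0.123, -0.0], [-0.0, 0.0, -1.0]]
ft_force: [-0.7, 0.6, -0.8]
finger_gap: 0.291
gripper_force: 59.1
knob 2415 0.12957696082319545 [0.46410509 0.02569163 0.12831087] ((464.46484375, 23.854177474975586), 12.880513191223145) [[0.45210625 0.01299884]
 [0.47590041 0.03645609]]
lug 147 ((464.1697998046875, 22.22454071044922), (24.67206382751465, 25.218433380126953), 58.0964469909668)
10.85 [0.46411185 0.02387183 0.09588881] [[-1.229e-01  9.924e-01 -1.000e-04]
 [ 9.924e-01  1.229e-01 -0.000e+00]
 [-0.000e+00 -1.000e-04 -1.000e+00]] [[322.55658238 231.2065621 ]]
```

```bash
python3 -m crank '[[[0,0,0.04],[0,0,0],0],[[0,0,0.08],[0,0,0],0],[[0,0,0.12],[0,0,0],0],[[0,0,0.14],[0,0,0],0],[[0,0,0.15],[0,0,0],0],[[0,0,0.157],[0,0,0],0],[[0,0,0.157],[0,0,0],0]]'
```

```text
clock: 11.55
ee_pos: [0.4641, 0.0242, 0.0649]
tool_rot: [[-0.124, 0.992, 0.0], [0.992, 0.124, -0.0], [-0.0, 0.0, -1.0]]
ft_force: [0.6, 0.4, -0.4]
finger_gap: 0.284
gripper_force: 59.1
```

Inserted without contact force. I'll lower it slightly, release and retreat.

```bash
python3 -m crank '[[[0,0,0.006],[0,0,0],0],[[0,0,0.01],[0,0,0],0],[[0,0,0.01],[0,0,0],0]]'; python3 -m crank '[[[0,0,0],[0,0,0],0.4],[[0,0,0],[0,0,0],0.8],[[0,0,0],[0,0,0],1],[[0,0,0],[0,0,0],1],[[0,0,-0.2],[0,0,0],1],[[0,0,-0.4],[0,0,0],1],[[0,0,-0.6],[0,0,0],1],[[0,0,-0.8],[0,0,0],1],[[0,0,-0.8],[0,0,0],1],[[0,0,-0.8],[0,0,0],1]]'
sed -i 's/w5/w6/; s/<.06\]/<.2]/' d.py; python3 d.py
```

```text
clock: 11.85
ee_pos: [0.4645, 0.0239, 0.0635]
tool_rot: [[-0.123, 0.992, 0.001], [0.992, 0.123, -0.001], [-0.001, 0.001, -1.0]]
ft_force: [-2.1, -1.5, 6.1]
finger_gap: 0.29
gripper_force: 59.8
clock: 12.85
ee_pos: [0.4646, 0.0242, 0.2236]
tool_rot: [[-0.124, 0.992, 0.002], [0.992, 0.124, -0.0], [-0.0, 0.002, -1.0]]
ft_force: [-0.2, -0.3, -0.3]
finger_gap: 0.997
gripper_force: 0.0
knob 539 0.09759330309437708 [0.46451027 0.02488947 0.09620208] ((464.64141845703125, 24.137243270874023), 12.472597122192383) [[0.45222645 0.01296309]
 [0.47620504 0.03644033]]Traceback (most recent call last):
  File "d.py", line 7, in <module>
    W=world(p,np.c_[u,v],z=.05); W=W[np.hypot(W[:,0]-.464,W[:,1]-.024)<.016]; print("lug",len(W),cv2.fitEllipse(np.float32(W[:,:2]*1000)) if len(W)>20 else uv)
  File "h.py", line 7, in world
    uv=np.atleast_2d(np.float64(uv)); n=cv2.undistortPoints(uv[:,None],K(p),np.float64(p["dist"]))[:,0]
                                        ~~~~~~~~~~~~~~~~~~~^^^^^^^^^^^^^^^^^^^^^^^^^^^^^^^^^^^^^^^
cv2.error: OpenCV(4.12.0) /io/opencv/modules/calib3d/src/undistort.dispatch.cpp:347: error: (-215:Assertion failed) CV_IS_MAT(_src) && CV_IS_MAT(_dst) && (_src->rows == 1 || _src->cols == 1) && (_dst->rows == 1 || _dst->cols == 1) && _src->cols + _src->rows - 1 == _dst->rows + _dst->cols - 1 && (CV_MAT_TYPE(_src->type) == CV_32FC2 || CV_MAT_TYPE(_src->type) == CV_64FC2) && (CV_MAT_TYPE(_dst->type) == CV_32FC2 || CV_MAT_TYPE(_dst->type) == CV_64FC2) in function 'cvUndistortPointsInternal'
```

View pics/w6.png

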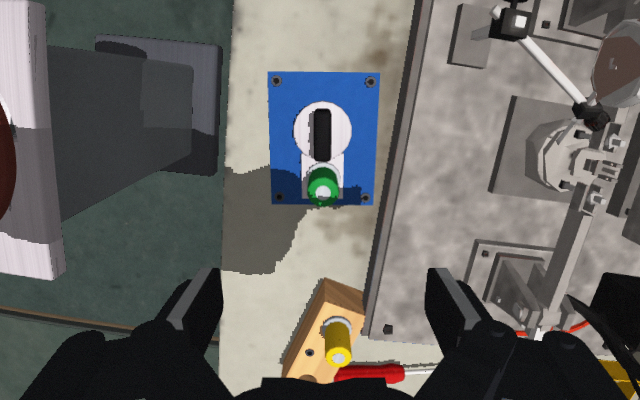

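The green pin is seated in the lug at (323,187). Its top is at z = 0.0976 against about 0.0965 expected, the collar is in line, and the yellow pin is still in the rack at (338,345). The arm is clear.

```bash
python3 -c "from workcell import ticket; print(ticket.sign_off())"
```

```text
the job is handed in; nothing more can be done
None
```

I turned the collar into line, seated the green pin through both holes and released it, left the yellow pin in the rack, and handed the job in at about 13 s; the sign-off gave no verdict.

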